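# Dress the jam display with the gold-lidded jars

## Robot

A 6-joint arm with a two-finger parallel gripper is mounted at the origin on a cart in front of the work surface, level with it; the furniture and walls round the work are solid. World frame = base frame: x ahead of the robot, y to its left, z up, the work surface at z = 0. Lengths are in m, angles in rad, forces in N, time in s.
With the tool pointing down it reaches from about 0.275 to 0.775 m from the base axis. Payload 14.6 kg.
Tool frame: the origin (TCP) lies at the very end of the fingers, on their centre line; the grasp point (between the pads) lies bot.grasp_offset behind it (bot.grasp_offset is the distance from the TCP to the grasp point, in m); z points along the fingers, y is the line along which they close (so a half turn about z gives the same grasp; the last joint's range is limited). The gripper opens to 85 mm and grips with 20 to 120 N. Pads are 22 mm wide; open, the fingers measure 114 mm over their backs; the gripper's body (76 mm by 85 mm) begins 54 mm behind the grasp point. The pads swing forward as they close: fully open they stand 13 mm farther back than shut.
Start: joints at [-1.339, 0.263, -0.048, 1.259, 0, 1.415], TCP at [0.198, -0.486, 0.208] pointing down, gripper open.
Joint ranges: [-2.65, 2.65], [-0.89, 1.7], [-1.18, 1.37], [-2.13, 2.11], [-1.35, 1.29], [-3.14, 3.14]. Speed limits (rad/s): [1.89, 1.89, 2.57, 2.79, 3.14, 3.14].

## Interface

Orientations are given as a rotation vector (axis times angle).
In Python, from cell import sensors, viewer, job_done, trace, landmark_of, bot gives the robot as it stands.
- The arm moves only by the tool play_rows, never from a script. Its argument "motion" is a list of rows, each a list of 3 entries, a list of its own where there are three numbers: the closure, from 0 (fully open) to 1 (shut), then the shift along the tool's x, y, z in m, then the turn, a rotation vector about the tool's x, y, z in degrees. In form: [[jaw, [dx, dy, dz], [wx, wy, wz]], ...]. A call has 1 to 20 rows; each row shifts and turns the commanded pose from where the row before left it, along the tool's axes as they then stand; what a row does not reach is not made up. A row lasts 1/8 s, in which the tool goes at most 62.5 mm and 10.7 degrees, less where a joint would pass 70% of its speed; a pose out of reach is approached as far as the arm can. A call with a gripper value outside its range is refused whole. The fingers move at their own pace and stop on an object; "grip_force" is the grip in N (left out, the last holds). Time passes only in rows, so rows that do not move let the fingers close. It gives the time, the measured TCP pose, the force, the opening and the grip force at its end, in the units of the state.
- sensors.state(): the state, without advancing time (a new reading comes with each control period).
- viewer.grab_frame(name): name is "side" or "top"; returns the picture (420x560x3 uint8, blue, green, red); there is no depth.
- viewer.get_calibration(name): a dict with "camera_matrix" (3x3 intrinsics, pixels), "distortion" ([k1, k2, p1, p2, k3] as OpenCV has them; the pictures are not rectified), "T" (4x4, takes a point from camera to world coordinates). Camera axes: x right, y down, z forward; pixel columns grow to the right and rows downward; lengths in m; the calibration is good to about 2 mm. A picture is of the moment at which its call begins. get_calibration takes no time and is no camera call.
- job_done(): hands the job in; it is judged then, once.
Trained networks look in the newest picture that a camera, given by its name, has taken for a name from the list of things; names that differ only in an ending like _2 or _b are one class to them, and where a whole thing is asked for, a point or a joint stands for the part that bears it (a point fixed in the world has none). Each returns a list of dicts, best first, with "p" (0 to 1); they miss things now and then, are a little off and sometimes report something else, mostly with a low value. They report only what shows in the picture. A call takes as long as a camera call. They do not tell look-alikes from the thing itself.
- trace(camera, target): "region" (420x560 bool, what is visible of it).
- landmark_of(camera, target): "xyz" ([x, y, z] in m, in the coordinates of the camera as it stood for that picture, good to about 4 mm: a listed point, or the origin of a listed thing).
The state is a dict: "time": time; "joint_pos": joint angles; "dq": joint speeds; "joint_torque": joint torques, N m; "eef_pos": TCP position; "tcp_rot": TCP orientation; "ft_force": force on the tool from outside, world axes, zero at the start; "moment": the same for the moment, N m; "gripper_width": opening from 0.0 (shut) to 1.0 (fully open); "finger_force": force on a finger pad.
Only numpy, scipy, OpenCV 4.12 (cv2) and the standard library are available. Lean on these libraries where they do the work, as an engineer would, in place of code of your own. Each camera call takes 0.05 s, during which the arm holds its last target. There are 200 camera calls.

## Task

Set up the preserve display: stand the three gold-lidded jars upright in the middle of the three round plinths, the tallest jar on the highest plinth, the next tallest on the middle one and the shortest on the lowest, setting each down gently. The white-lidded berry jar that was left on the wooden plinth does not belong there: clear it away to the serving board, standing upright with its whole base on the board. Leave the other white-lidded jars where they are.

Things in the scene. Friction and masses are not known exactly. Their poses are not given: they have to be found in the camera images.
- honey_center (a point): Round honey jar, golden lid, clear amber-yellow body with a paper label; 56 mm in diameter, 95 mm high with its lid, straight sides, about 0.3 kg, loose. The point is its centre, half-way up (47.5 mm above its underside); z is its own axis, up. It stands on the worktop at the start.
- apricot_center (a point): Round apricot jar, golden lid, orange body with a paper label; 66 mm in diameter, 88 mm high with its lid, straight sides, about 0.3 kg, loose. The point is its centre, half-way up (44 mm above its underside); z is its own axis, up. It stands on the worktop at the start.
- fig_center (a point): Round fig jar, golden lid, dark brown body with a paper label; 60 mm in diameter, 80 mm high with its lid, straight sides, about 0.3 kg, loose. The point is its centre, half-way up (40 mm above its underside); z is its own axis, up. It stands on the worktop at the start.
- berry_center (a point): Round berry jar, white lid, crimson-red body with a paper label; 60 mm in diameter, 72 mm high with its lid, straight sides, about 0.3 kg, loose. The point is its centre, half-way up (36 mm above its underside); z is its own axis, up. It stands on the wooden middle plinth at the start, near its centre, and must go to the serving board.
- plum_center (a point): Round plum jar, white lid, dark wine-red body with a paper label; 66 mm in diameter, 88 mm high with its lid, straight sides, about 0.3 kg, loose. The point is its centre, half-way up (44 mm above its underside); z is its own axis, up. It stands on the worktop and stays where it is.
- curd_center (a point): Round curd jar, white lid, bright yellow body with a paper label; 68 mm in diameter, 70 mm high with its lid, straight sides, about 0.3 kg, loose. The point is its centre, half-way up (35 mm above its underside); z is its own axis, up. It stands on the worktop and stays where it is.
- low_plinth_top (a point): The low display plinth: a white glazed round disc, 84 mm in diameter and 15 mm high, with a flat top, fixed to the worktop. The point is the centre of its top face; z is up.
- middle_plinth_top (a point): The middle display plinth: a light wooden round disc, 84 mm in diameter and 30 mm high, with a flat top, fixed to the worktop. The point is the centre of its top face; z is up.
- high_plinth_top (a point): The high display plinth: a blue painted round disc, 84 mm in diameter and 45 mm high, with a flat top, fixed to the worktop. The point is the centre of its top face; z is up.
- serving_board_top (a point): Flat light wooden serving board, fixed on the worktop, empty at the start: 130 mm along its own x, 200 mm along its own y, 14 mm thick, corners rounded. The point is the centre of its top face; z is up.
Mind the look-alikes: they are no part of the job. What is shaped like the part that bears honey_center but purple is not meant.

How it is judged:
At the end, for the whole second after the job is handed in: Honey, apricot and fig jars stand upright (0.08 rad) on the high, middle and low plinths, within 13 mm of centre; the berry jar stands upright on the serving board, within 38 mm (its x) and 72 mm (its y) of its centre. All released and at rest; plum and curd jars moved under 20 mm (horizontal distance between honey_center and high_plinth_top below 0.013 m and z of honey_center in the frame of high_plinth_top between 0.0425 and 0.0525 m and angle between each of honey_center, apricot_center, fig_center, berry_center's own z axis and vertical below 0.08 rad and horizontal distance between apricot_center and middle_plinth_top below 0.013 m and z of apricot_center in the frame of middle_plinth_top between 0.039 and 0.049 m and horizontal distance between fig_center and low_plinth_top below 0.013 m and z of fig_center in the frame of low_plinth_top between 0.035 and 0.045 m and x of berry_center in the frame of serving_board_top between -0.038 and 0.038 m and y of berry_center in the frame of serving_board_top between -0.072 and 0.072 m and z of berry_center in the frame of serving_board_top between 0.031 and 0.041 m and linear speed of each of honey_jar, apricot_jar, fig_jar, berry_jar below 0.02 m/s and angular speed of each of honey_jar, apricot_jar, fig_jar, berry_jar below 0.2 rad/s); the robot touches nothing.
It fails at once if the plum jar, which stays, is moved by more than 20 mm (distance of plum_center from where it was at the start of the episode above 0.02 m).
It fails at once if the curd jar, which stays, is moved by more than 20 mm (distance of curd_center from where it was at the start of the episode above 0.02 m).
It fails at once if a jar is dropped: it falls untouched by the fingers at over 0.6 m/s (a fall of some 2 cm) ((contact force between the fingers and honey_jar below 0.1 N and linear speed of honey_jar above 0.6 m/s) or (contact force between the fingers and apricot_jar below 0.1 N and linear speed of apricot_jar above 0.6 m/s) or (contact force between the fingers and fig_jar below 0.1 N and linear speed of fig_jar above 0.6 m/s) or (contact force between the fingers and berry_jar below 0.1 N and linear speed of berry_jar above 0.6 m/s)).
It also fails if it takes over 118 s, if anything falls off the work surface, if the arm or the gripper's body presses on something with over 40 N, if the wrist force passes 120 N, or if a joint passes its speed limit or range.

## Working session

There is one attempt and no reset: what is moved stays moved. The work goes in short steps, Python scripts to look and compute and a tool call to move; the robot and the scene stay as the last step left them, time stands still between calls to the robot, and variables do not carry over. Pictures are saved under pics/ and viewed, at most 14 in all, crops included, and the job is handed in when it is done.

Besides the shell and the picture viewer there is one more tool, called after "Request:" as name(argument=value, ...), one argument or row to a line, values as JSON. play_rows: Moves the arm, as the interface text tells. Its arguments: {"type":"object","properties":{"motion":{"type":"array"},"grip_force":{"type":"number"}},"required":["motion"]}

```bash
mkdir -p pics; cat > h.py <<'E'
import numpy as np, cv2
from cell import sensors, viewer, job_done, trace, landmark_of, bot
def w(cam,p):
    T=np.array(viewer.get_calibration(cam)["T"]); return (T@np.r_[p,1])[:3]
def snap(cam,f):
    im=viewer.grab_frame(cam); cv2.imwrite('pics/'+f,im); return im
E
python3 - <<'E'
from h import *
for c in("side","top"): snap(c,c+"0.png")
N="honey_center apricot_center fig_center berry_center plum_center curd_center low_plinth_top middle_plinth_top high_plinth_top serving_board_top".split()
for c in("top","side"):
  for n in N:
    print(c,n,[(np.round(w(c,d["xyz"]),3).tolist(),round(d["p"],2)) for d in landmark_of(c,n)][:4])
s=sensors.state(); print({k:np.round(v,3).tolist() for k,v in s.items()}, bot.grasp_offset)
E
```

```text
top honey_center [([0.415, -0.667, 0.048], 0.87), ([0.468, -0.492, 0.05], 0.85), ([0.59, -0.342, 0.044], 0.8)]
top apricot_center [([0.466, -0.367, 0.044], 0.75)]
top fig_center [([0.571, -0.241, 0.04], 0.83), ([0.496, 0.173, 0.044], 0.32)]
top berry_center [([0.486, -0.087, 0.065], 0.5), ([0.501, 0.363, 0.016], 0.4)]
top plum_center [([0.46, -0.214, 0.043], 0.69)]
top curd_center [([0.629, -0.056, 0.033], 0.72)]
top low_plinth_top [([0.489, 0.044, 0.011], 0.84), ([0.501, 0.363, 0.02], 0.22)]
top middle_plinth_top [([0.477, -0.086, 0.027], 0.78)]
top high_plinth_top []
top serving_board_top [([0.501, 0.362, 0.015], 0.84)]
side honey_center [([0.592, -0.345, 0.049], 0.8), ([0.467, -0.488, 0.047], 0.61)]
side apricot_center [([0.471, -0.363, 0.043], 0.63), ([0.481, -0.086, 0.064], 0.62)]
side fig_center [([0.571, -0.242, 0.038], 0.88)]
side berry_center [([0.483, -0.085, 0.067], 0.92)]
side plum_center [([0.461, -0.22, 0.045], 0.78)]
side curd_center [([0.628, -0.052, 0.035], 0.83), ([0.492, 0.041, 0.015], 0.17)]
side low_plinth_top [([0.491, 0.043, 0.014], 0.56)]
side middle_plinth_top [([0.476, -0.085, 0.031], 0.78)]
side high_plinth_top [([0.497, 0.176, 0.048], 0.86), ([0.59, -0.342, 0.052], 0.53)]
side serving_board_top [([0.503, 0.358, 0.014], 0.96)]
{'time': 1.1, 'joint_pos': [-1.339, 0.263, -0.048, 1.259, -0.0, 1.415], 'dq': [0.001, -0.002, -0.001, -0.001, -0.001, -0.001], 'joint_torque': [0.001, -63.744, 38.477, 0.001, 0.0, 0.0], 'eef_pos': [0.198, -0.486, 0.208], 'tcp_rot': [3.083, 0.604, -0.0], 'ft_force': [0.929, 1.21, 0.753], 'moment': [-0.036, 0.034, 0.012], 'finger_force': 0.0, 'gripper_width': 1.004} 0.0187
```

View pics/top0.png

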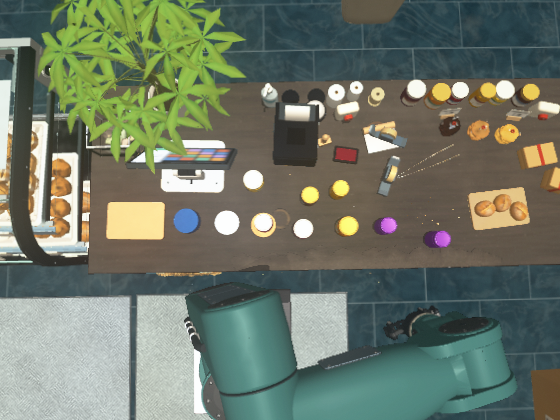

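View pics/side0.png

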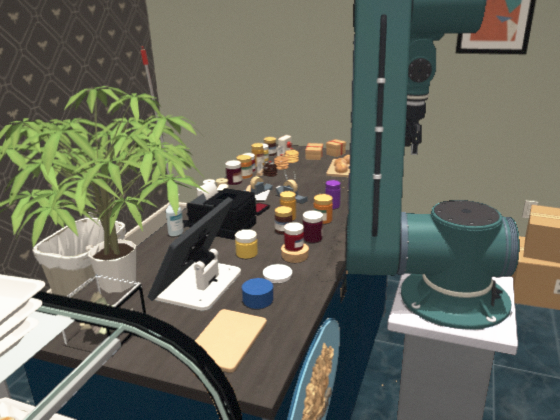

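The top picture shows the gold lids at px (340,188) for honey, (348,226) for apricot and (310,195) for fig. The purple look-alikes are at (388,226) and (441,239). The berry jar is at (263,222) on the wooden plinth, the low plinth at (227,222), the high one at (186,221) and the board at (135,220). The side view agrees with this. I'll grip along world x (yaw 90°) and take the berry jar first.

Request:
play_rows(
  motion=[
    [0,[0,0,0],[0,0,-9.7]],
    [0,[0,0,0],[0,0,-9.7]],
    [0,[0,0,0],[0,0,-9.7]],
    [0,[0,0,0],[0,0,-9.7]],
    [0,[0,0,0],[0,0,-9.7]],
    [0,[0,0,0],[0,0,-9.7]],
    [0,[0,0,0],[0,0,-9.6]],
    [0,[0.04,0.0286,0],[0,0,0]],
    [0,[0.04,0.0286,0],[0,0,0]],
    [0,[0.04,0.0286,0],[0,0,0]],
    [0,[0.04,0.0286,0],[0,0,0]],
    [0,[0.04,0.0286,0],[0,0,0]],
    [0,[0.04,0.0286,0],[0,0,0]],
    [0,[0.04,0.0286,0],[0,0,0]],
    [0,[0.04,0.0286,0],[0,0,0]],
    [0,[0.04,0.0286,0],[0,0,0]],
    [0,[0.04,0.0286,0],[0,0,0]],
    [0,[0,0,0],[0,0,0]],
  ],
  grip_force=40,
)

```text
time: 3.35
eef_pos: [0.4855, -0.0841, 0.2081]
tcp_rot: [-2.218, -2.225, -0.0]
ft_force: [-0.7, 0.1, -0.0]
gripper_width: 0.997
finger_force: 0.0
```

```bash
python3 - <<'E'
from h import *
from scipy.spatial.transform import Rotation as R
s=sensors.state(); print(s["time"],np.round(s["eef_pos"],4),np.round(R.from_rotvec(s["tcp_rot"]).as_matrix(),3).tolist(),np.round(s["joint_pos"],2))
# refine: average over a few fresh pictures
N="honey_center apricot_center fig_center berry_center low_plinth_top middle_plinth_top high_plinth_top serving_board_top".split()
for c in("top","side"):
  snap(c,c+"1.png")
  for n in N:
    print(c,n,[(np.round(w(c,d["xyz"]),3).tolist(),round(d["p"],2)) for d in landmark_of(c,n)][:3])
E
```

```text
3.35 [ 0.4855 -0.0841  0.2081] [[-0.003, 1.0, -0.0], [1.0, 0.003, 0.0], [0.0, -0.0, -1.0]] [-0.34  0.21 -0.12  1.24  0.    1.23]
top honey_center [([0.589, -0.344, 0.049], 0.8), ([0.47, -0.493, 0.052], 0.8), ([0.503, 0.364, 0.016], 0.64)]
top apricot_center [([0.467, -0.365, 0.045], 0.78)]
top fig_center [([0.572, -0.242, 0.042], 0.54)]
top berry_center []
top low_plinth_top []
top middle_plinth_top [([0.477, -0.083, 0.03], 0.39)]
top high_plinth_top [([0.497, 0.174, 0.046], 0.93)]
top serving_board_top [([0.503, 0.364, 0.017], 0.81)]
side honey_center [([0.467, -0.489, 0.048], 0.88), ([0.42, -0.667, 0.052], 0.66), ([0.591, -0.342, 0.05], 0.53)]
side apricot_center [([0.47, -0.361, 0.044], 0.62)]
side fig_center []
side berry_center [([0.483, -0.086, 0.068], 0.87)]
side low_plinth_top [([0.49, 0.041, 0.016], 0.81)]
side middle_plinth_top [([0.477, -0.082, 0.033], 0.84)]
side high_plinth_top [([0.493, 0.178, 0.049], 0.75)]
side serving_board_top [([0.505, 0.36, 0.013], 0.56)]
```

Request:
play_rows(
  motion=[
    [0,[-0.002,-0.001,0.04],[0,0,0]],
    [0,[0,0,0.04],[0,0,0]],
    [0,[0,0,0.04],[0,0,0]],
    [0,[0,0,0.03],[0,0,0]],
    [0,[0,0,0.014],[0,0,0]],
    [0,[0,0,0],[0,0,0]],
    [1,[0,0,0],[0,0,0]],
    [1,[0,0,0],[0,0,0]],
    [1,[0,0,0],[0,0,0]],
    [1,[0,0,0],[0,0,0]],
    [1,[0,0,0],[0,0,0]],
    [1,[0,0,0],[0,0,0]],
  ],
  grip_force=40,
)

```text
time: 5.75
eef_pos: [0.484, -0.0887, 0.0455]
tcp_rot: [2.221, 2.219, 0.001]
ft_force: [-1.3, 1.0, 8.0]
gripper_width: 0.692
finger_force: 41.4
```

Request:
play_rows(
  motion=[
    [1,[0,0,-0.02],[0,0,0]],
    [1,[0,0,-0.04],[0,0,0]],
    [1,[0,0,-0.04],[0,0,0]],
    [1,[0.03,0.002,0],[0,0,0]],
    [1,[0.046,0.002,0],[0,0,0]],
    [1,[0.046,0.002,0],[0,0,0]],
    [1,[0.046,0.002,0],[0,0,0]],
    [1,[0.046,0.002,0],[0,0,0]],
    [1,[0.046,0.002,0],[0,0,0]],
    [1,[0.046,0.002,0],[0,0,0]],
    [1,[0.046,0.002,0],[0,0,0]],
    [1,[0.046,0.002,0],[0,0,0]],
    [1,[0.03,0.001,0],[0,0,0]],
    [1,[0.02,0,0],[0,0,0]],
    [1,[0,0,0.04],[0,0,0]],
    [1,[0,0,0.04],[0,0,0]],
    [1,[0,0,0.02],[0,0,0]],
    [1,[0,0,0.01],[0,0,0]],
    [1,[0,0,0],[0,0,0]],
  ],
)

```text
time: 8.12
eef_pos: [0.5027, 0.3594, 0.0344]
tcp_rot: [-2.223, -2.22, 0.0]
ft_force: [-0.0, 0.8, -2.3]
gripper_width: 0.689
finger_force: 44.7
```

Request:
play_rows(
  motion=[
    [1,[0,0,0.002],[0,0,0]],
    [1,[0,0,0.002],[0,0,0]],
    [1,[0,0,0],[0,0,0]],
  ],
)

```text
time: 8.5
eef_pos: [0.5027, 0.3596, 0.0305]
tcp_rot: [2.222, 2.221, 0.0]
ft_force: [0.0, 0.4, -3.1]
gripper_width: 0.687
finger_force: 44.7
```

Request:
play_rows(
  motion=[
    [1,[0,0,0.0015],[0,0,0]],
    [1,[0,0,0],[0,0,0]],
    [0.2,[0,0,0],[0,0,0]],
    [0,[0,0,0],[0,0,0]],
    [0,[0,0,0],[0,0,0]],
    [0,[0,0,0],[0,0,0]],
    [0,[0,0,-0.02],[0,0,0]],
    [0,[0,0,-0.04],[0,0,0]],
    [0,[0,0,-0.05],[0,0,0]],
    [0,[0,0,-0.04],[0,0,0]],
    [0,[-0.03,0,0],[0,0,0]],
    [0,[-0.05,0,0],[0,0,0]],
    [0,[-0.05,0,0],[0,0,0]],
    [0,[-0.05,0,0],[0,0,0]],
    [0,[-0.05,0,0],[0,0,0]],
    [0,[-0.05,0,0],[0,0,0]],
    [0,[-0.05,0,0],[0,0,0]],
    [0,[-0.05,0,0],[0,0,0]],
    [0,[-0.05,-0.006,0],[0,0,0]],
  ],
)

```text
time: 10.88
eef_pos: [0.4963, -0.0721, 0.1788]
tcp_rot: [2.222, 2.22, 0.0]
ft_force: [-0.1, 0.3, 0.2]
gripper_width: 1.001
finger_force: 0.0
```

```bash
python3 - <<'E'
from h import *
for c in("top","side"):
  snap(c,c+"2.png")
  for n in ("berry_center","serving_board_top","middle_plinth_top","apricot_center"):
    print(c,n,[(np.round(w(c,d["xyz"]),3).tolist(),round(d["p"],2)) for d in landmark_of(c,n)][:3])
E
```

```text
top berry_center [([0.503, 0.36, 0.046], 0.67)]
top serving_board_top [([0.502, 0.359, 0.015], 0.57)]
top middle_plinth_top []
top apricot_center [([0.464, -0.365, 0.043], 0.94)]
side berry_center [([0.502, 0.362, 0.047], 0.74)]
side serving_board_top [([0.505, 0.36, 0.017], 0.88), ([0.59, -0.342, 0.048], 0.17)]
side middle_plinth_top [([0.478, -0.083, 0.03], 0.91)]
side apricot_center [([0.465, -0.361, 0.04], 0.96)]
```

View pics/side2.png

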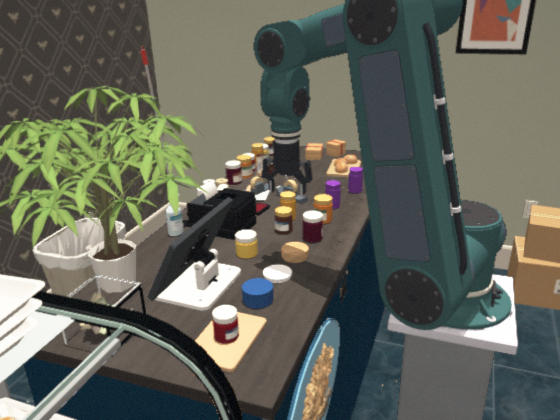

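The side view shows the berry jar upright on the board at px (226,325), and the wooden plinth at (295,252) is now empty. Next is the apricot jar.

Request:
play_rows(
  motion=[
    [0,[-0.03,-0.005,0],[0,0,0]],
    [0,[-0.05,-0.005,0],[0,0,0]],
    [0,[-0.05,-0.005,0],[0,0,0]],
    [0,[-0.05,-0.005,0],[0,0,0]],
    [0,[-0.05,-0.005,0],[0,0,0]],
    [0,[-0.04,-0.0045,0],[0,0,0]],
    [0,[-0.023,0,0],[0,0,0]],
    [0,[0,0,0.02],[0,0,0]],
    [0,[0,0,0.02],[0,0,0]],
    [0,[0,0,0.02],[0,0,0]],
    [0,[0,0,0],[0,0,0]],
  ],
)

```text
time: 12.75
eef_pos: [0.4664, -0.3623, 0.1177]
tcp_rot: [-2.22, -2.22, -0.0]
ft_force: [0.1, 0.2, -0.1]
gripper_width: 1.0
finger_force: 0.0
```

Request:
play_rows(
  motion=[
    [0,[-0.001,0.0005,0.03],[0,0,0]],
    [0,[0,0,0.03],[0,0,0]],
    [0,[0,0,0.02],[0,0,0]],
    [0,[0,0,0.007],[0,0,0]],
    [0,[0,0,0],[0,0,0]],
    [1,[0,0,0],[0,0,0]],
    [1,[0,0,0],[0,0,0]],
    [1,[0,0,0],[0,0,0]],
    [1,[0,0,0],[0,0,0]],
    [1,[0,0,0],[0,0,0]],
    [1,[0,0,0],[0,0,0]],
  ],
)

```text
time: 14.12
eef_pos: [0.4674, -0.3649, 0.0329]
tcp_rot: [2.221, 2.22, -0.0]
ft_force: [-1.3, 0.5, 4.6]
gripper_width: 0.758
finger_force: 43.2
```

Request:
play_rows(
  motion=[
    [1,[0,0,-0.02],[0,0,0]],
    [1,[0,0,-0.04],[0,0,0]],
    [1,[0,0,-0.04],[0,0,0]],
    [1,[0,0,-0.03],[0,0,0]],
    [1,[0.03,0.0015,0],[0,0,0]],
    [1,[0.046,0.0015,0],[0,0,0]],
    [1,[0.046,0.0015,0],[0,0,0]],
    [1,[0.046,0.0015,0],[0,0,0]],
    [1,[0.046,0.0015,0],[0,0,0]],
    [1,[0.037,0.002,0],[0,0,0]],
    [1,[0.02,0,0],[0,0,0]],
    [1,[0.01,0,0.02],[0,0,0]],
    [1,[0,0,0.03],[0,0,0]],
    [1,[0,0,0.03],[0,0,0]],
    [1,[0,0,0.01],[0,0,0]],
    [1,[0,0,0],[0,0,0]],
  ],
)

```text
time: 16.12
eef_pos: [0.4768, -0.0834, 0.0721]
tcp_rot: [-2.222, -2.22, 0.0]
ft_force: [-0.2, 0.2, -2.8]
gripper_width: 0.763
finger_force: 46.0
```

```bash
python3 - <<'E'
from h import *
for i in range(2):
  for c in("top","side"):
    viewer.grab_frame(c)
    for n in ("middle_plinth_top","apricot_center"):
      print(c,n,[(np.round(w(c,d["xyz"]),3).tolist(),round(d["p"],2)) for d in landmark_of(c,n)][:2])
E
```

```text
top middle_plinth_top []
top apricot_center []
side middle_plinth_top [([0.477, -0.082, 0.033], 0.9)]
side apricot_center [([0.48, -0.083, 0.082], 0.74)]
top middle_plinth_top []
top apricot_center []
side middle_plinth_top [([0.476, -0.084, 0.032], 0.86)]
side apricot_center [([0.48, -0.08, 0.082], 0.94)]
```

Request:
play_rows(
  motion=[
    [1,[0,0,0.003],[0,0,0]],
    [1,[0,0,0.003],[0,0,0]],
    [1,[0,0,0.002],[0,0,0]],
    [1,[0,0,0],[0,0,0]],
  ],
)

```text
time: 17.23
eef_pos: [0.4767, -0.0834, 0.0636]
tcp_rot: [-2.222, -2.221, 0.0]
ft_force: [0.7, -0.9, -3.4]
gripper_width: 0.763
finger_force: 46.0
```

Request:
play_rows(
  motion=[
    [1,[0,0,0.001],[0,0,0]],
    [1,[0,0,0.001],[0,0,0]],
    [1,[0,0,0],[0,0,0]],
  ],
)

```text
time: 17.6
eef_pos: [0.4769, -0.0834, 0.0629]
tcp_rot: [2.221, 2.22, 0.001]
ft_force: [-7.4, 2.6, 19.2]
gripper_width: 0.755
finger_force: 48.5
```

Request:
play_rows(
  motion=[
    [1,[0,0,-0.0015],[0,0,0]],
    [0.2,[0,0,0],[0,0,0]],
    [0,[0,0,0],[0,0,0]],
    [0,[0,0,0],[0,0,0]],
    [0,[0,0,0],[0,0,0]],
    [0,[0,0,-0.02],[0,0,0]],
    [0,[0,0,-0.05],[0,0,0]],
    [0,[0,0,-0.04],[0,0,0]],
    [0,[-0.03,0.017,0],[0,0,0]],
    [0,[-0.043,0.026,0],[0,0,0]],
    [0,[-0.043,0.026,0],[0,0,0]],
    [0,[-0.03,0.018,0],[0,0,0]],
    [0,[-0.012,0.007,0],[0,0,0]],
    [0,[0,0,0.03],[0,0,0]],
    [0,[0,0,0.03],[0,0,0]],
    [0,[0,0,0],[0,0,0]],
  ],
)

```text
time: 19.6
eef_pos: [0.5694, -0.2402, 0.1118]
tcp_rot: [-2.219, -2.219, 0.001]
ft_force: [-0.3, -0.1, 0.5]
gripper_width: 1.004
finger_force: 0.0
```

```bash
python3 - <<'E'
from h import *
for c in("top","side"):
    snap(c,c+"3.png")
    for n in ("middle_plinth_top","apricot_center","plum_center","fig_center"):
      print(c,n,[(np.round(w(c,d["xyz"]),3).tolist(),round(d["p"],2)) for d in landmark_of(c,n)][:2])
E
```

```text
top middle_plinth_top []
top apricot_center []
top plum_center []
top fig_center []
side middle_plinth_top [([0.476, -0.087, 0.028], 0.85)]
side apricot_center [([0.48, -0.082, 0.07], 0.67)]
side plum_center [([0.463, -0.213, 0.042], 0.64), ([0.506, 0.359, 0.014], 0.57)]
side fig_center [([0.569, -0.244, 0.035], 0.64)]
```

View pics/side3.png

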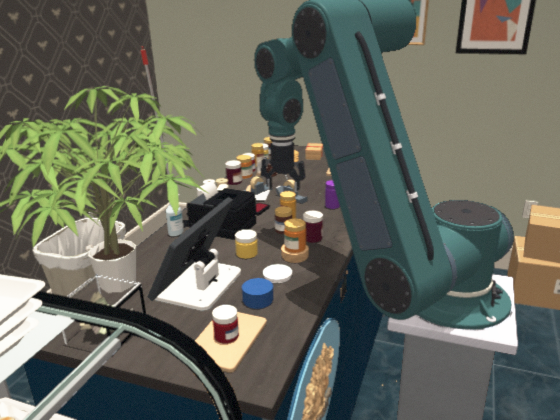

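The apricot jar stands on the wooden plinth at px (294,240), and the gripper is above the fig jar at (284,218).

Request:
play_rows(
  motion=[
    [0,[-0.0015,0.001,0.03],[0,0,0]],
    [0,[0,0,0.03],[0,0,0]],
    [0,[0,0,0.02],[0,0,0]],
    [0,[0,0,0.009],[0,0,0]],
    [0,[0,0,0],[0,0,0]],
    [1,[0,0,0],[0,0,0]],
    [1,[0,0,0],[0,0,0]],
    [1,[0,0,0],[0,0,0]],
    [1,[0,0,0],[0,0,0]],
    [1,[0,0,0],[0,0,0]],
    [1,[0,0,0],[0,0,0]],
  ],
)

```text
time: 21.48
eef_pos: [0.5721, -0.2433, 0.0253]
tcp_rot: [2.221, 2.22, 0.0]
ft_force: [-1.2, 0.7, 5.6]
gripper_width: 0.688
finger_force: 42.3
```

Request:
play_rows(
  motion=[
    [1,[0,0,-0.02],[0,0,0]],
    [1,[0,0,-0.04],[0,0,0]],
    [1,[0,0,-0.05],[0,0,0]],
    [1,[0,0,-0.04],[0,0,0]],
    [1,[0.026,-0.008,0],[0,0,0]],
    [1,[0.044,-0.0125,0],[0,0,0]],
    [1,[0.044,-0.0125,0],[0,0,0]],
    [1,[0.044,-0.0125,0],[0,0,0]],
    [1,[0.044,-0.0125,0],[0,0,0]],
    [1,[0.044,-0.0125,0],[0,0,0]],
    [1,[0.03,-0.0085,0],[0,0,0]],
    [1,[0.01,-0.003,0],[0,0,0]],
    [1,[0,0,0.03],[0,0,0]],
    [1,[0,0,0.04],[0,0,0]],
    [1,[0,0,0.04],[0,0,0]],
    [1,[0,0,0.012],[0,0,0]],
    [1,[0,0,0],[0,0,0]],
    [1,[0,0,0],[0,0,0]],
  ],
)

```text
time: 23.72
eef_pos: [0.491, 0.0428, 0.0537]
tcp_rot: [2.221, 2.219, 0.002]
ft_force: [-0.2, -0.2, -1.6]
gripper_width: 0.691
finger_force: 44.4
```

```bash
python3 - <<'E'
from h import *
for i in range(2):
  for c in("top","side"):
    viewer.grab_frame(c)
    for n in ("low_plinth_top","fig_center"):
      print(c,n,[(np.round(w(c,d["xyz"]),3).tolist(),round(d["p"],2)) for d in landmark_of(c,n)][:2])
E
```

```text
top low_plinth_top [([0.488, 0.043, 0.01], 0.6)]
top fig_center [([0.49, 0.041, 0.068], 0.53)]
side low_plinth_top [([0.489, 0.041, 0.018], 0.71)]
side fig_center [([0.491, 0.046, 0.066], 0.85), ([0.505, 0.36, 0.015], 0.16)]
top low_plinth_top [([0.487, 0.044, 0.011], 0.53)]
top fig_center [([0.491, 0.045, 0.068], 0.45)]
side low_plinth_top [([0.493, 0.041, 0.018], 0.53)]
side fig_center [([0.487, 0.045, 0.066], 0.59)]
```

Request:
play_rows(
  motion=[
    [1,[-0.0005,-0.0005,0.005],[0,0,0]],
    [1,[-0.0005,0,0.004],[0,0,0]],
    [1,[0,0,0.003],[0,0,0]],
    [1,[0,0,0.001],[0,0,0]],
    [1,[0,0,0.001],[0,0,0]],
    [1,[0,0,0],[0,0,0]],
  ],
)

```text
time: 25.08
eef_pos: [0.4892, 0.0421, 0.0402]
tcp_rot: [2.221, 2.22, 0.001]
ft_force: [-15.6, -0.3, 41.6]
gripper_width: 0.691
finger_force: 49.1
```

Request:
play_rows(
  motion=[
    [1,[0,0,-0.001],[0,0,0]],
    [0.2,[0,0,0],[0,0,0]],
    [0,[0,0,0],[0,0,0]],
    [0,[0,0,0],[0,0,0]],
    [0,[0,0,0],[0,0,0]],
    [0,[0,0,-0.02],[0,0,0]],
    [0,[0,0,-0.05],[0,0,0]],
    [0,[0,0,-0.05],[0,0,0]],
    [0,[0,0,-0.03],[0,0,0]],
    [0,[-0.03,0.008,0],[0,0,0]],
    [0,[-0.046,0.012,0],[0,0,0]],
    [0,[-0.046,0.012,0],[0,0,0]],
    [0,[-0.046,0.012,0],[0,0,0]],
    [0,[-0.046,0.012,0],[0,0,0]],
    [0,[-0.046,0.012,0],[0,0,0]],
    [0,[-0.046,0.012,0],[0,0,0]],
    [0,[-0.046,0.012,0],[0,0,0]],
    [0,[-0.034,0.009,0],[0,0,0]],
    [0,[0,0,0.03],[0,0,0]],
    [0,[0,0,0.03],[0,0,0]],
  ],
)

```text
time: 27.58
eef_pos: [0.5902, -0.3446, 0.1281]
tcp_rot: [2.223, 2.22, 0.0]
ft_force: [0.7, 0.0, 0.7]
gripper_width: 1.001
finger_force: 0.0
```

```bash
python3 - <<'E'
from h import *
for i in range(2):
 for c in("top","side"):
    snap(c,c+"4.png")
    for n in ("low_plinth_top","fig_center","honey_center"):
      print(c,n,[(np.round(w(c,d["xyz"]),3).tolist(),round(d["p"],2)) for d in landmark_of(c,n)][:3])
s=sensors.state(); print(s["time"],s["eef_pos"])
E
```

```text
top low_plinth_top [([0.486, 0.044, 0.009], 0.53), ([0.475, -0.084, 0.072], 0.25)]
top fig_center [([0.488, 0.043, 0.055], 0.63)]
top honey_center [([0.417, -0.664, 0.049], 0.9), ([0.467, -0.491, 0.05], 0.86)]
side low_plinth_top [([0.492, 0.04, 0.016], 0.67)]
side fig_center [([0.486, 0.044, 0.055], 0.72)]
side honey_center [([0.47, -0.492, 0.048], 0.6), ([0.591, -0.344, 0.048], 0.59)]
top low_plinth_top [([0.486, 0.043, 0.011], 0.43)]
top fig_center [([0.488, 0.041, 0.057], 0.46)]
top honey_center [([0.416, -0.664, 0.049], 0.83), ([0.469, -0.492, 0.048], 0.59), ([0.495, 0.172, 0.046], 0.42)]
side low_plinth_top [([0.492, 0.039, 0.016], 0.61)]
side fig_center [([0.486, 0.046, 0.055], 0.7)]
side honey_center [([0.59, -0.342, 0.047], 0.71), ([0.467, -0.488, 0.046], 0.54)]
28.375 [ 0.59013447 -0.34398337  0.12933291]
```

View pics/side4.png

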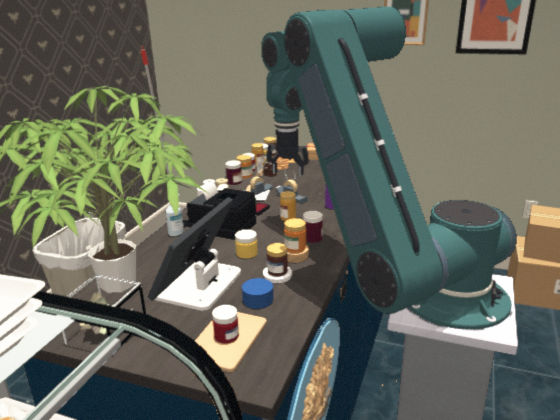

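The fig jar stands on the white plinth at px (277,261), and the gripper is above the honey jar at (288,205). I'll grasp the honey jar now.

Request:
play_rows(
  motion=[
    [0,[0,0,0.03],[0,0,0]],
    [0,[0,0,0.03],[0,0,0]],
    [0,[0,0,0.022],[0,0,0]],
    [0,[0,0,0.01],[0,0,0]],
    [0,[0,0,0],[0,0,0]],
    [1,[0,0,0],[0,0,0]],
    [1,[0,0,0],[0,0,0]],
    [1,[0,0,0],[0,0,0]],
    [1,[0,0,0],[0,0,0]],
    [1,[0,0,0],[0,0,0]],
    [1,[0,0,0],[0,0,0]],
  ],
)

```text
time: 29.75
eef_pos: [0.5905, -0.3443, 0.0384]
tcp_rot: [2.221, 2.22, 0.0]
ft_force: [-2.4, 0.2, 7.1]
gripper_width: 0.646
finger_force: 41.9
```

Request:
play_rows(
  motion=[
    [1,[0,0,-0.02],[0,0,0]],
    [1,[0,0,-0.04],[0,0,0]],
    [1,[0,0,-0.05],[0,0,0]],
    [1,[0,0,-0.04],[0,0,0]],
    [1,[0.03,-0.006,0],[0,0,0]],
    [1,[0.046,-0.0083,0],[0,0,0]],
    [1,[0.046,-0.0083,0],[0,0,0]],
    [1,[0.046,-0.0083,0],[0,0,0]],
    [1,[0.046,-0.0083,0],[0,0,0]],
    [1,[0.046,-0.0083,0],[0,0,0]],
    [1,[0.046,-0.0083,0],[0,0,0]],
    [1,[0.046,-0.0083,0],[0,0,0]],
    [1,[0.046,-0.0083,0],[0,0,0]],
    [1,[0.046,-0.0083,0],[0,0,0]],
    [1,[0.046,-0.0083,0],[0,0,0]],
    [1,[0.0295,-0.005,0],[0,0,0]],
    [1,[0,0,0.03],[0,0,0]],
    [1,[0,0,0.04],[0,0,0]],
    [1,[0,0,0.012],[0,0,0]],
    [1,[0,0,0],[0,0,0]],
  ],
)

```text
time: 32.25
eef_pos: [0.4964, 0.1755, 0.1056]
tcp_rot: [-2.222, -2.22, 0.001]
ft_force: [0.3, -0.4, -2.2]
gripper_width: 0.642
finger_force: 43.5
```

```bash
python3 - <<'E'
from h import *
for i in range(2):
  for c in("top","side"):
    viewer.grab_frame(c)
    for n in ("high_plinth_top","honey_center"):
      print(c,n,[(np.round(w(c,d["xyz"]),3).tolist(),round(d["p"],2)) for d in landmark_of(c,n)][:4])
print(sensors.state()["eef_pos"])
E
```

```text
top high_plinth_top [([0.498, 0.173, 0.044], 0.75)]
top honey_center [([0.418, -0.666, 0.048], 0.86), ([0.494, 0.174, 0.115], 0.6)]
side high_plinth_top [([0.496, 0.176, 0.048], 0.77)]
side honey_center [([0.499, 0.177, 0.117], 0.87), ([0.5, 0.365, 0.05], 0.67), ([0.471, -0.491, 0.046], 0.6), ([0.416, -0.668, 0.049], 0.56)]
top high_plinth_top [([0.499, 0.174, 0.044], 0.49)]
top honey_center [([0.416, -0.662, 0.048], 0.66), ([0.496, 0.177, 0.114], 0.62), ([0.472, -0.493, 0.05], 0.53)]
side high_plinth_top [([0.495, 0.178, 0.049], 0.89), ([0.488, 0.044, 0.055], 0.49)]
side honey_center [([0.471, -0.489, 0.047], 0.78), ([0.495, 0.175, 0.115], 0.65), ([0.419, -0.666, 0.049], 0.56)]
[0.4964807  0.17557003 0.10537825]
```

Well aligned, so I lower it 22 mm to contact.

Request:
play_rows(
  motion=[
    [1,[0,0,0.01],[0,0,0]],
    [1,[0,0,0.006],[0,0,0]],
    [1,[0,0,0.003],[0,0,0]],
    [1,[0,0,0.0015],[0,0,0]],
    [1,[0,0,0.001],[0,0,0]],
    [1,[0,0,0],[0,0,0]],
  ],
)

```text
time: 33.6
eef_pos: [0.4965, 0.1756, 0.0838]
tcp_rot: [2.222, 2.221, 0.0]
ft_force: [-0.1, 0.2, -2.9]
gripper_width: 0.642
finger_force: 43.5
```

Request:
play_rows(
  motion=[
    [1,[0,0,0.001],[0,0,0]],
    [1,[0,0,0],[0,0,0]],
  ],
)

```text
time: 33.85
eef_pos: [0.4967, 0.1757, 0.0834]
tcp_rot: [2.222, 2.221, 0.001]
ft_force: [-2.9, 0.8, 5.7]
gripper_width: 0.647
finger_force: 44.6
```

Contact made. I release and retreat upward, then back toward the robot.

Request:
play_rows(
  motion=[
    [0.2,[0,0,0],[0,0,0]],
    [0,[0,0,0],[0,0,0]],
    [0,[0,0,0],[0,0,0]],
    [0,[0,0,0],[0,0,0]],
    [0,[0,0,-0.02],[0,0,0]],
    [0,[0,0,-0.05],[0,0,0]],
    [0,[0,0,-0.05],[0,0,0]],
    [0,[0,0,-0.03],[0,0,0]],
    [0,[0,-0.04,0],[0,0,0]],
    [0,[0,-0.04,0],[0,0,0]],
    [0,[0,-0.04,0],[0,0,0]],
    [0,[0,-0.03,0],[0,0,0]],
    [0,[0,0,0],[0,0,0]],
    [0,[0,0,0],[0,0,0]],
  ],
)

```text
time: 35.6
eef_pos: [0.3471, 0.1758, 0.2329]
tcp_rot: [2.222, 2.22, 0.001]
ft_force: [0.2, -1.0, 0.3]
gripper_width: 1.0
finger_force: 0.0
```

```bash
python3 - <<'E'
from h import *
for c in("top","side"):
    snap(c,c+"5.png")
    for n in "honey_center apricot_center fig_center berry_center plum_center curd_center low_plinth_top middle_plinth_top high_plinth_top".split():
      print(c,n,[(np.round(w(c,d["xyz"]),3).tolist(),round(d["p"],2)) for d in landmark_of(c,n)][:4])
E
```

```text
top honey_center [([0.419, -0.664, 0.047], 0.93), ([0.498, 0.178, 0.092], 0.68), ([0.469, -0.492, 0.048], 0.62)]
top apricot_center [([0.476, -0.087, 0.073], 0.71)]
top fig_center []
top berry_center [([0.505, 0.363, 0.047], 0.81)]
top plum_center [([0.461, -0.215, 0.042], 0.56), ([0.488, 0.044, 0.012], 0.27)]
top curd_center [([0.631, -0.053, 0.037], 0.82)]
top low_plinth_top [([0.486, 0.042, 0.014], 0.59), ([0.478, -0.085, 0.028], 0.18)]
top middle_plinth_top [([0.478, -0.085, 0.028], 0.63)]
top high_plinth_top [([0.496, 0.17, 0.043], 0.69)]
side honey_center [([0.496, 0.178, 0.094], 0.79), ([0.417, -0.667, 0.049], 0.78), ([0.469, -0.489, 0.046], 0.6)]
side apricot_center []
side fig_center [([0.489, 0.041, 0.052], 0.94)]
side berry_center [([0.503, 0.365, 0.049], 0.62)]
side plum_center [([0.462, -0.218, 0.044], 0.74), ([0.489, 0.041, 0.017], 0.27)]
side curd_center [([0.626, -0.051, 0.037], 0.98)]
side low_plinth_top [([0.491, 0.044, 0.013], 0.64)]
side middle_plinth_top [([0.473, -0.084, 0.032], 0.76)]
side high_plinth_top [([0.494, 0.177, 0.047], 0.83)]
```

View pics/side5.png

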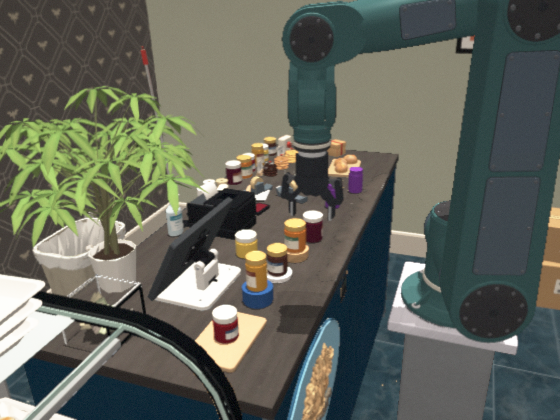

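View pics/top5.png

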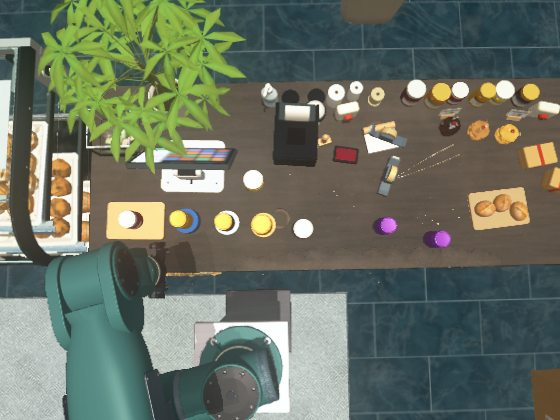

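The side and top views show all four jars upright and clear of the gripper: honey at px (257,272), fig (277,261), apricot (294,238) and berry (226,325) in the side view. The measured offsets from centre are about 5 mm or less, so I'm handing in.

```bash
python3 -c "
from h import *
print(job_done())"
```

```text
the job is handed in; nothing more can be done
None
```

The job is handed in at about 36 s of the 118 s limit. The honey, apricot and fig jars stand on the high, middle and low plinths, measured within about 5 mm of centre. The berry jar stands on the serving board, and the plum and curd jars show no measurable movement. The hand-in call returned no verdict.

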